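Set the tilt of the scrap bin with its handwheel dial

TASK

Set the loading tilt of the scrap bin: with a fingertip, push its handwheel round clockwise (seen from above) until the wheel's blue pointer lines up with the red line on the white scale ring, then come clear. Push the wheel lightly, do not grip it, keep off the grey hopper, and leave the scrap parts on the table where they lie.

Things in the scene. Friction and masses are not known exactly. Their poses are not given: they have to be found in the camera images.
- tilt_stand: Fixed grey steel stand of the bin, placed differently each time. Origin: on the table, on the handwheel's vertical axis; z up, -x its front, hopper on its -y side. Base plate 8 mm thick (x -90 to 150, y 75 to -425 mm). Gearbox under the wheel (x -30 to 97, y -42 to 42 mm), 182 mm high. Cheek plates carrying the hopper begin at y -129 mm, 173 mm high.
- scale_ring: White scale disc, 250 mm diameter, top face 188 mm above the table, under the handwheel on the same axis; clamped, does not turn. Black lines every 15 degrees and one red line 6 mm wide with a red clip (20 mm wide, top at 191 mm) on the disc's edge. Origin on the axis at table height; its +x axis points along the red line. Set at a different angle each time.
- red_line (a point): Point on the red line, 110 mm from the handwheel axis, 190 mm above the table.
- handwheel: Three-spoke wheel on a vertical axis. Origin on the axis, 220 mm above the table. Black rim: radius 78 to 92 mm. Hub: radius 18 mm, top at 239 mm. Spokes at 0, 120, 240 degrees from the pointer, 14 mm wide; rim and spokes span z 213 to 227 mm. Open windows between them down to the disc at 188 mm. Its -x axis points along the pointer. Over 25 N on the wheel (a grip) is a fault.
- pointer_tip (a point): Tip of the blue pointer (7 mm wide) fixed under the rim below a blue mark, in line with one spoke: 110 mm from the axis, 190 mm above the table; moves with the wheel. The wheel turns with steady friction (0.15 N m, 3 N at mid spoke) and stays where left; end stops 252 degrees apart. At the start the red line lies 40 to 230 degrees clockwise of the pointer, within the travel.
- hopper: Open grey sheet-steel hopper, mouth 180 x 200 mm, 140 mm deep, on trunnions. Origin on the trunnion axis, 135 mm above the table, at x 45, y -260 mm in the stand's frame; spans y -155 to -365 mm there. Geared to the wheel: 5 degrees of wheel tilt it 1 degree to the stand's -x. Highest edge stays below 255 mm. Not to be touched.
- rotor_disc: Cracked black carbon rotor disc, 116 mm diameter, 18 mm high, loose on the table beside the stand. Origin at its underside centre. To be left alone.
- bracket: Bent aluminium bracket, 70 x 30 mm, about 50 mm high, loose on the table. Origin at the underside centre. To be left alone.
- spacer: Scuffed blue anodized spacer tube, 44 mm diameter, 30 mm high, loose on the table. Origin at the underside centre. To be left alone.
- slip_ring: Tarnished copper slip ring, 60 mm diameter, 19 mm high, loose on the table. Origin at the underside centre. To be left alone.

How it is judged:
By the outcome, as a careful person would: the job done as asked, in the order asked, and still so for the second after the job is handed in, with the robot touching nothing.
It also fails if it takes over 48 s, if anything falls off the work surface, if the arm or the gripper's body presses on something with over 40 N, if the wrist force passes 120 N, or if a joint passes its speed limit or range.

ROBOT

A 7-joint arm with a two-finger parallel gripper is mounted at the origin on the work surface. World frame = base frame: x ahead of the robot, y to its left, z up, the work surface at z = 0. Lengths are in mm, angles in rad, forces in N, time in s.
With the tool pointing down it reaches from about 400 to 875 mm from the base axis. Payload 4.4 kg.
Tool frame: the origin (TCP) lies at the very end of the fingers, on their centre line; the grasp point (between the pads) lies 19 mm behind it; y points along the fingers, z is the direction in which the jaws open and shut, and the axes are right-handed (so a half turn about y gives the same grasp; the last joint's range is limited). The gripper opens to 85 mm and grips with 20 to 120 N. Pads are 22 mm wide; open, the fingers measure 114 mm over their backs; the gripper's body (76 mm by 85 mm) begins 54 mm behind the grasp point. The pads swing forward as they close: fully open they stand 13 mm farther back than shut.
Start: joints at [-1.184, 0.628, 0.038, 1.517, -0.027, 0.996, -0.02], TCP at [284.345, 584.522, 231.313] pointing down, gripper open.
Joint ranges: [-3.06, 3.06], [-0.37, 2.12], [-1.25, 1.32], [0.18, 2.47], [-1.1, 4.24], [0.23, 1.98], [-2.94, 2.94]. Speed limits (rad/s): [2.57, 2.57, 3.14, 3.14, 3.14, 3.14, 3.14].

INTERFACE

Orientations are given as [roll, pitch, yaw] about the fixed x, y, z axes, in that order (R = Rz(yaw) Ry(pitch) Rx(roll)).
In Python, from cell import ctrl, imaging, finish_job gives the robot as it stands.
- The arm moves only by the shell command python3 -m inch 'ROWS'. ROWS is JSON, one flat list of numbers, 7 for each row, row after row: the opening, from 0 (shut) to 1 (fully open), then the shift along the tool's x, y, z in cm, then the turn, a rotation vector about the tool's x, y, z in degrees. A call has 1 to 12 rows; each row is the pose to reach, as a shift and turn from the pose commanded when the call began, along the tool's axes at that moment; what a row does not reach only later rows make up. A row lasts 1/10 s, in which the tool goes at most 50 mm and 8.59 degrees, less where a joint would pass 70% of its speed; a pose out of reach is approached as far as the arm can. A call with a gripper value outside its range is refused whole. The fingers move at their own pace and stop on an object; the grip force is fixed at half the most. Time passes only in rows, so rows that repeat a pose let the fingers close. It gives the time, the measured TCP pose, the force and the opening at its end, in the units of the state.
- ctrl.read_state(): the state, without advancing time (a new reading comes with each control period).
- imaging.get_image(name): name is "side" or "top" or "wrist"; returns a dict with "img" (400x640x3 uint8, red, green, blue), "fx", "fy", "cx", "cy" (pixels), "R" (3x3) and "t" (3): a world point X has camera coordinates R X + t. Camera axes: x right, y down, z forward; pixel columns grow to the right and rows downward; lengths in mm; the calibration is good to about 2 mm. A picture is of the moment at which its call begins. There is no depth.
- finish_job(): hands the job in, once; it reports no verdict.
The state is a dict: "clock": time; "qpos": joint angles; "qd": joint speeds; "tau": joint torques, N m; "eef_pos": TCP position; "tool_rot": TCP orientation; "force": force on the tool from outside, world axes, zero at the start; "torque": the same for the moment, N m; "width": finger opening in mm.
Only numpy, scipy, OpenCV 4.12 (cv2) and the standard library are available. Lean on these libraries where they do the work, as an engineer would, in place of code of your own. Each camera call takes 0.05 s, during which the arm holds its last target.

## Working session

There is one attempt and no reset: what is moved stays moved. The work goes in short steps, Python scripts to look and compute and a shell command to move; the robot and the scene stay as the last step left them, time stands still between calls to the robot, and variables do not carry over. Pictures are saved under pics/ and viewed, and the job is handed in when it is done.

```bash
ls; mkdir -p pics; python3 - <<'E'
from cell import ctrl, imaging
import cv2,numpy as np
s=ctrl.read_state();print({k:np.round(v,3).tolist() for k,v in s.items()})
for n in("top","side","wrist"):
    d=imaging.get_image(n);cv2.imwrite(f"pics/{n}0.png",d["img"][:,:,::-1]);np.savez(f"pics/{n}0.npz",**d)
    print(n,d["fx"],d["cx"],d["cy"],np.round(-d["R"].T@d["t"]))
E
```

```text
pics
{'clock': 0.0, 'qpos': [-1.184, 0.629, 0.038, 1.518, -0.027, 0.996, -0.02], 'qd': [-0.0, -0.0, 0.001, -0.0, -0.001, 0.001, -0.001], 'tau': [-0.0, -56.34, 1.226, -19.344, 0.011, 0.011, 0.0], 'eef_pos': [284.061, 583.925, 230.375], 'tool_rot': [-1.573, -0.0, -0.453], 'force': [0.302, 0.492, 0.449], 'torque': [0.018, -0.006, 0.027], 'width': 85.199}
top 448.65046857394987 319.68049157647954 199.98895163721852 [426.  88. 989.]
side 422.0015168268818 317.71283212414806 193.73119359968263 [ 101. -341.  863.]
wrist 353.6515564512344 311.82314765639416 199.4914947869651 [209. 620. 374.]
```

View pics/top0.png

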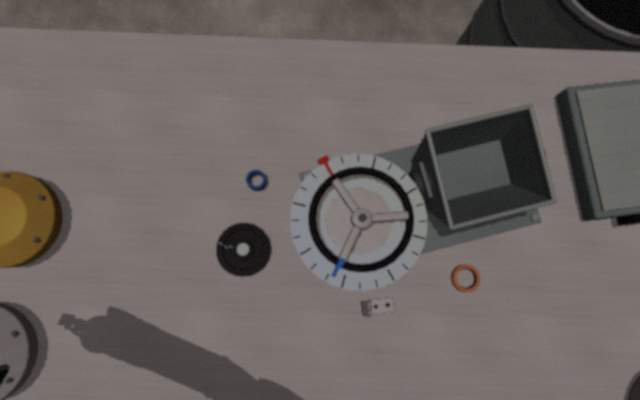

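View pics/side0.png

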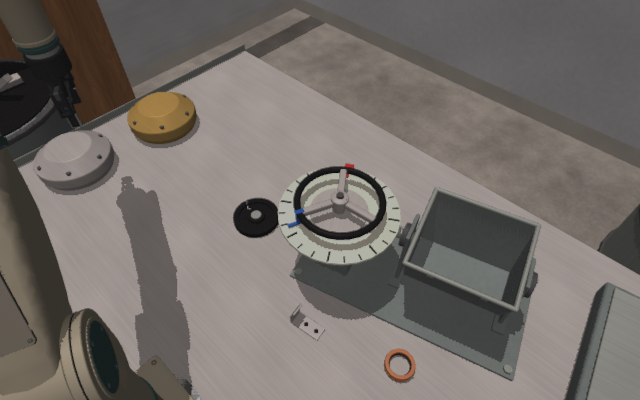

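View pics/wrist0.png

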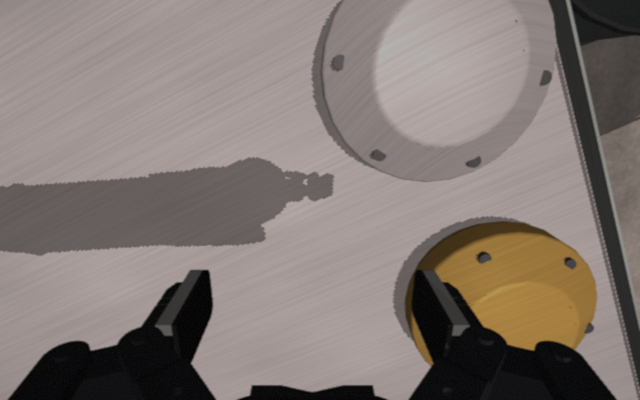

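```bash
cat > h.py <<'E'
import cv2,numpy as np
def cast(d,u,v,z):
    R=d["R"];t=d["t"];c=-R.T@t
    r=R.T@np.array([(u-d["cx"])/d["fx"],(v-d["cy"])/d["fy"],1.0]);s=(z-c[2])/r[2];return c+s*r
def proj(d,X):
    p=d["R"]@np.asarray(X,float)+d["t"];return np.array([p[0]/p[2]*d["fx"]+d["cx"],p[1]/p[2]*d["fy"]+d["cy"]])
def circ(P):
    A=np.c_[2*P,np.ones(len(P))];x=np.linalg.lstsq(A,(P**2).sum(1),rcond=None)[0];return x[0],x[1],np.sqrt(x[2]+x[0]**2+x[1]**2)
def masks(img):
    h=cv2.cvtColor(img,cv2.COLOR_RGB2HSV).astype(int);H,S,V=h[...,0],h[...,1],h[...,2]
    return dict(red=((H<6)|(H>172))&(S>150)&(V>90), blue=(H>98)&(H<125)&(S>120)&(V>60), black=(V<45))
E
python3 - <<'E'
from h import *
for n,hub in(("top",(362,218)),("side",(340,200))):
    d=dict(np.load(f"pics/{n}0.npz"));m=masks(d["img"])
    c=cast(d,*hub,239)[:2]; print(n,"hub",c)
    # black rim
    ys,xs=np.nonzero(m["black"]);P=np.array([cast(d,x,y,225)[:2] for x,y in zip(xs,ys)]);r=np.hypot(*(P-c).T)
    for k in range(3):
        r=np.hypot(*(P-c).T);Q=P[(r>70)&(r<100)];
        cc=circ(Q);c=np.array(cc[:2])
    print("rim",cc,len(Q))
    for k in("red","blue"):
        ys,xs=np.nonzero(m[k]);P=np.array([cast(d,x,y,190)[:2] for x,y in zip(xs,ys)]);v=P-c;r=np.hypot(*v.T);s=(r<140)
        a=np.degrees(np.arctan2(v[s,1],v[s,0]))
        for lo,hi in((60,95),(95,105),(105,115),(115,130)):
            q=(r[s]>=lo)&(r[s]<hi)
            if q.sum():print(k,lo,hi,q.sum(),np.degrees(np.angle(np.exp(1j*np.radians(a[q])).mean())).round(2))
        print(np.round(P[s].mean(0)),r[s].max())
E
```

```text
top hub [515.33146665  -9.22595219]
rim (np.float64(516.48118322291), np.float64(-9.200822992603207), np.float64(84.09275431451111)) 1785
red 95 105 7 30.78
red 105 115 7 30.79
red 115 130 38 30.9
[621.  54.] 132.3062975796957
blue 60 95 65 157.14
blue 95 105 14 155.64
blue 105 115 3 155.81
[436.  25.] 107.00589075443929
side hub [505.5850031  -21.69941831]
rim (np.float64(513.1570266902175), np.float64(-14.196170081070704), np.float64(84.17376453925074)) 1327
red 95 105 3 30.88
red 105 115 2 30.86
red 115 130 10 31.19
[621.  51.] 135.72407535825943
blue 60 95 62 139.18
blue 95 105 14 152.08
blue 105 115 3 152.02
[445.  38.] 106.33814828466654
```

The wheel axis is at about (516, -9.5). The pointer is at about 155.7° and the red line at about 30.8°, so the wheel needs about 125° clockwise. I'll shut the gripper, lift and go above the window behind the pointer spoke.

```bash
python3 -m inch '[0,0,-5,0,0,0,0, 0,0,-7,0,0,0,0, 0,42.4,-7,-46,0,0,0, 0,42.4,-7,-46,0,0,0, 0,42.4,-7,-46,0,0,0, 0,42.4,-7,-46,0,0,0, 0,42.4,-7,-46,0,0,0, 0,42.4,-7,-46,0,0,0, 0,42.4,-7,-46,0,0,0, 0,42.4,-7,-46,0,0,0, 0,42.4,-7,-46,0,0,0, 0,42.4,-7,-46,0,0,0]'
```

```text
clock: 1.35
eef_pos: [428.3, 103.7, 301.4]
tool_rot: [-1.57, -0.0, -0.453]
force: [0.9, 1.2, -0.1]
width: 0.1
```

```bash
python3 -m inch '[0,8,0,-8.6,0,0,0, 0,8,0,-8.6,0,0,0, 0,8,0,-8.6,0,0,0, 0,8,0,-8.6,0,0,0, 0,8,0,-8.6,0,0,0, 0,8,0,-8.6,0,0,0]'
python3 - <<'E'
from h import *
from cell import ctrl,imaging
s=ctrl.read_state();p=s["eef_pos"];y=s["tool_rot"][2]
d=np.array([464.3,-14.7])-p[:2]
print(p,y,s["qpos"],"dx",d@[np.cos(y),np.sin(y)],"dz",d@[-np.sin(y),np.cos(y)])
for n in("top","wrist","side"):
    g=imaging.get_image(n);cv2.imwrite(f"pics/{n}1.png",g["img"][:,:,::-1]);np.savez(f"pics/{n}1.npz",**g)
E
```

```text
clock: 1.95
eef_pos: [462.1, -5.1, 301.1]
tool_rot: [-1.57, 0.001, -0.45]
force: [-0.2, 0.4, -0.4]
width: 0.1
[462.10676843  -5.05959751 301.13126668] -0.4503584985818728 [-0.23430508  0.27956758  0.23939771  1.92548988 -0.08175411  0.9464193
  1.16447747] dx 6.170901446282674 dz -7.7244805847721505
```

View pics/wrist1.png

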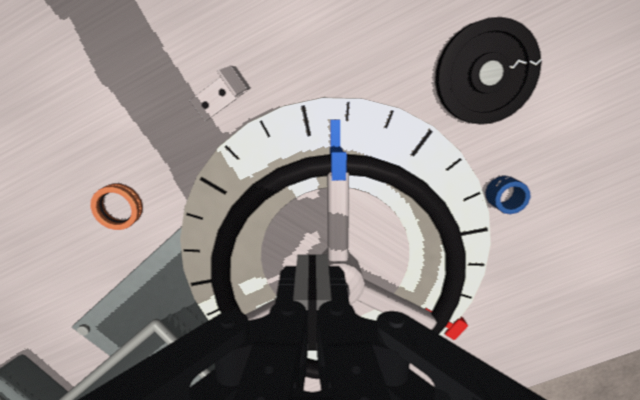

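View pics/side1.png

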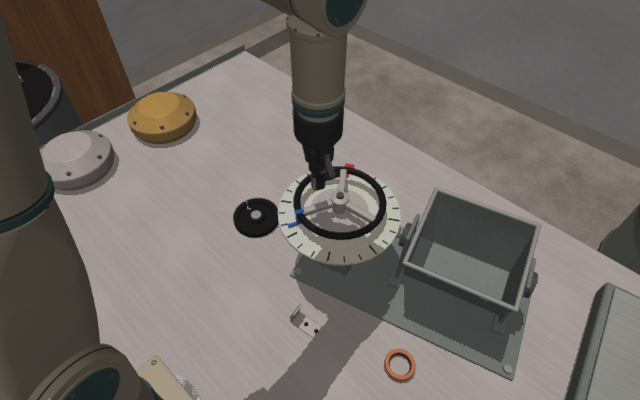

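```bash
cat >> h.py <<'E'
def ang(d,c0=(516,-9.5),dbg=True):
    m=masks(d["img"]);c=np.array(c0);out={}
    for k in("red","blue"):
        ys,xs=np.nonzero(m[k]);
        if len(xs)==0: continue
        P=np.array([cast(d,x,y,190)[:2] for x,y in zip(xs,ys)]);v=P-c;r=np.hypot(*v.T)
        for lo,hi in((94,100),(100,112),(112,130)):
            q=(r>=lo)&(r<hi)
            if q.sum()>1:
                w=v[q].mean(0);print(k,lo,hi,q.sum(),np.degrees(np.arctan2(w[1],w[0])).round(2))
def ring(d,c0=(516,-9.5)):
    # outer edge of bright disc, z=188
    m=masks(d["img"])["black"];c=np.array(c0)
    ys,xs=np.nonzero(m);P=np.array([cast(d,x,y,224)[:2] for x,y in zip(xs,ys)])
    for k in range(4):
        r=np.hypot(*(P-c).T);Q=P[(r>74)&(r<96)];cc=circ(Q);c=np.array(cc[:2])
    return cc
E
python3 - <<'E'
from h import *
d=dict(np.load("pics/wrist1.npz"));ang(d)
d=dict(np.load("pics/top1.npz"));ang(d)
E
```

```text
red 94 100 4 29.87
red 112 130 180 29.53
blue 94 100 72 156.48
blue 100 112 72 156.43
blue 112 130 72 84.91
red 94 100 2 30.77
red 100 112 9 30.83
red 112 130 39 30.9
blue 94 100 10 155.26
blue 100 112 10 155.4
```

```bash
python3 -m inch '[0,0.6,2,-0.8,0,0,0, 0,0.6,5,-0.8,0,0,0, 0,0.6,6,-0.8,0,0,0, 0,0.6,6,-0.8,0,0,0, 0,0.6,6,-0.8,0,0,0]'
```

```text
clock: 2.6
eef_pos: [464.9, -16.1, 241.9]
tool_rot: [-1.57, -0.001, -0.452]
force: [0.4, -0.1, 0.4]
width: 0.0
```

```bash
python3 -m inch '[0,0,1.2,0,0,0,0, 0,0,2.4,0,0,0,0, 0,0,3.5,0,0,0,0, 0,0,3.5,0,0,0,0, 0,0,3.5,0,0,0,0]'
python3 - <<'E'
from h import *
from cell import ctrl,imaging
s=ctrl.read_state();print(s["eef_pos"],s["force"])
for n in("wrist","side"):
    g=imaging.get_image(n);cv2.imwrite(f"pics/{n}2.png",g["img"][:,:,::-1]);np.savez(f"pics/{n}2.npz",**g)
E
```

```text
clock: 3.1
eef_pos: [464.8, -16.4, 206.8]
tool_rot: [-1.57, -0.001, -0.453]
force: [-0.1, -0.2, -0.3]
width: -0.0
[464.80001969 -16.43456431 206.76045842] [-0.12208825 -0.23955626 -0.27710184]
```

View pics/wrist2.png

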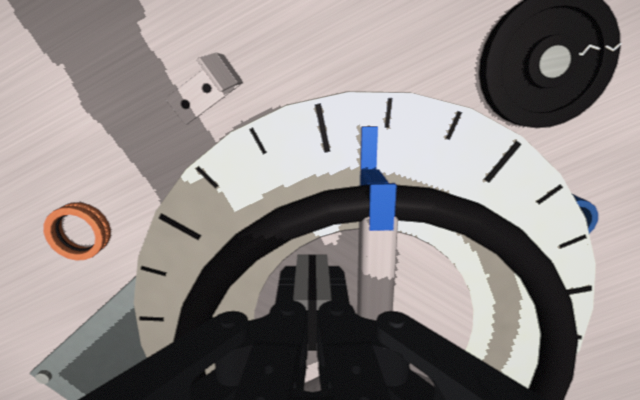

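View pics/side2.png

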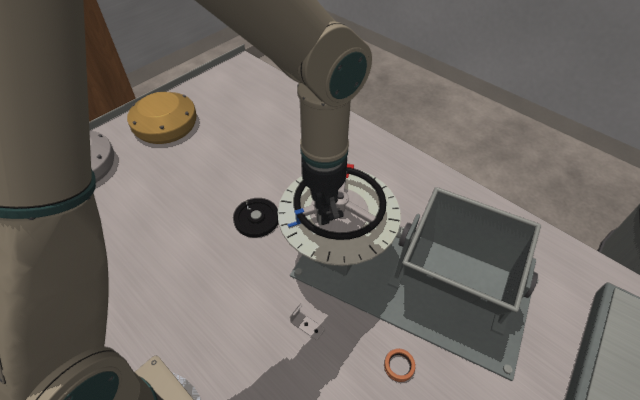

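```bash
python3 -c "
import math
for t in range(1,13):
    k=math.radians(6*t);c,s=math.cos(k),math.sin(k);print(6*t,round(4.30-(4.30*c+2.86*s),2),round(2.86-(-4.30*s+2.86*c),2))"
```

```text
6 -0.28 0.47
12 -0.5 0.96
18 -0.67 1.47
24 -0.79 2.0
30 -0.85 2.53
36 -0.86 3.07
42 -0.81 3.61
48 -0.7 4.14
54 -0.54 4.66
60 -0.33 5.15
66 -0.06 5.62
72 0.25 6.07
```

First, a short push to check contact.

```bash
python3 -m inch '[0,-0.28,0,0.47,0,6,0, 0,-0.5,0,0.96,0,12,0, 0,-0.67,0,1.47,0,18,0, 0,-0.79,0,2.0,0,24,0, 0,-0.79,0,2.0,0,24,0]'
python3 - <<'E'
from h import *
from cell import ctrl,imaging
g=imaging.get_image("wrist");cv2.imwrite("pics/wrist3.png",g["img"][:,:,::-1]);ang(g)
E
```

```text
clock: 3.7
eef_pos: [466.6, 4.9, 206.8]
tool_rot: [-1.57, -0.001, -0.872]
force: [-0.0, -1.2, 1.2]
width: 0.2
red 94 100 93 28.76
red 100 112 32 28.66
red 112 130 317 30.61
blue 94 100 195 139.31
blue 100 112 166 139.32
blue 112 130 25 89.66
```

View pics/wrist3.png

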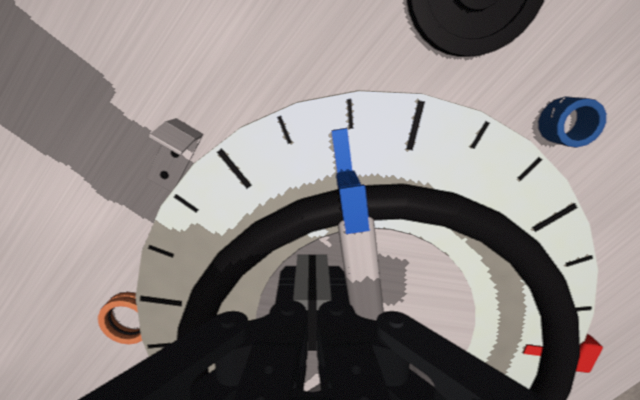

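```bash
python3 -m inch '[0,-0.28,0,0.47,0,6,0, 0,-0.5,0,0.96,0,12,0, 0,-0.67,0,1.47,0,18,0, 0,-0.79,0,2.0,0,24,0, 0,-0.85,0,2.53,0,30,0, 0,-0.86,0,3.07,0,36,0, 0,-0.81,0,3.61,0,42,0, 0,-0.7,0,4.14,0,48,0, 0,-0.54,0,4.66,0,54,0, 0,-0.33,0,5.15,0,60,0, 0,-0.06,0,5.62,0,66,0, 0,0.25,0,6.07,0,72,0]'
python3 - <<'E'
from h import *
from cell import ctrl,imaging
s=ctrl.read_state();print(s["force"],s["qpos"])
g=imaging.get_image("wrist");cv2.imwrite("pics/wrist4.png",g["img"][:,:,::-1]);ang(g)
s=ctrl.read_state();p=s["eef_pos"];y=s["tool_rot"][2];print(p,y)
d=np.array([516,-9.5])-p[:2]
print("axis in tool x",d@[np.cos(y),np.sin(y)],"z",d@[-np.sin(y),np.cos(y)])
E
```

```text
clock: 4.95
eef_pos: [513.0, 43.7, 206.3]
tool_rot: [-1.575, 0.001, -2.129]
force: [-2.5, 3.2, 2.7]
width: -0.1
[-2.50994899  3.23731487  2.68109465] [-0.59417244  0.55831499  0.6918387   1.92940732 -0.48130327  0.82736795
 -0.19892955]
red 94 100 160 28.6
red 100 112 334 28.82
red 112 130 1075 29.39
blue 94 100 189 70.12
blue 100 112 233 70.25
[514.25796902  43.50637429 206.16031939] -2.132406404278069
axis in tool x 43.93681159543034 z 29.702979213017333
```

View pics/wrist4.png

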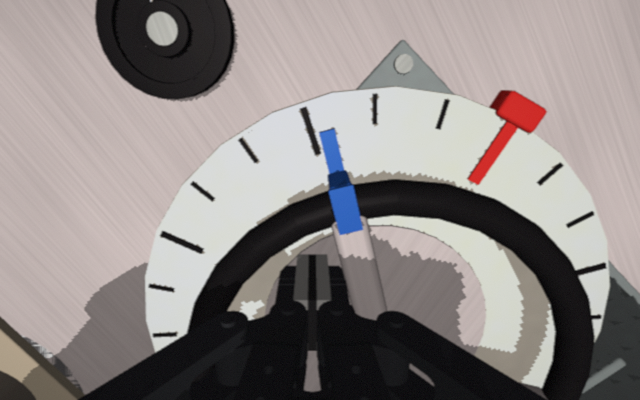

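```bash
python3 -m inch '[0,-0.28,0,0.47,0,6,0, 0,-0.5,0,0.96,0,12,0, 0,-0.67,0,1.47,0,18,0, 0,-0.79,0,2.0,0,24,0, 0,-0.85,0,2.53,0,30,0,0,-0.86,0,2.8,0,33,0,0,-0.86,0,2.8,0,33,0,0,-0.86,0,2.8,0,33,0]'
python3 - <<'E'
from h import *
from cell import ctrl,imaging
g=imaging.get_image("wrist");cv2.imwrite("pics/wrist5.png",g["img"][:,:,::-1]);ang(g)
g=imaging.get_image("top");cv2.imwrite("pics/top5.png",g["img"][:,:,::-1]);ang(g)
E
```

```text
clock: 5.8
eef_pos: [542.2, 35.7, 206.1]
tool_rot: [-1.573, 0.0, -2.7]
force: [0.1, 4.9, -1.4]
width: 0.2
red 94 100 156 28.45
red 100 112 328 28.67
red 112 130 1078 29.09
blue 94 100 190 36.2
blue 100 112 316 36.41
```

View pics/wrist5.png

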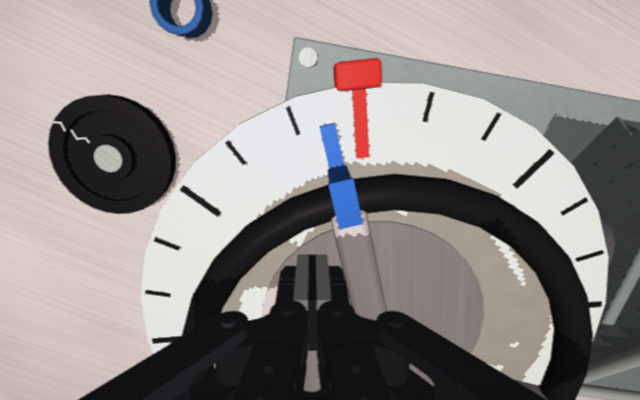

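```bash
python3 -m inch '[0,-0.12,0,0.2,0,2.5,0,0,-0.23,0,0.39,0,5,0,0,-0.23,0,0.39,0,5,0,0,-0.23,0,0.39,0,5,0]'
python3 - <<'E'
from h import *
from cell import ctrl,imaging
g=imaging.get_image("wrist");cv2.imwrite("pics/wrist6.png",g["img"][:,:,::-1]);ang(g)
E
```

```text
clock: 6.3
eef_pos: [546.1, 32.2, 206.3]
tool_rot: [-1.571, 0.0, -2.79]
force: [0.2, 4.3, -0.8]
width: -0.1
red 94 100 49 27.36
red 100 112 137 27.99
red 112 130 1047 29.02
blue 94 100 186 30.14
blue 100 112 335 30.37
```

```bash
python3 - <<'E'
from h import *
a=cv2.imread("pics/wrist6.png")[40:190,250:450];cv2.imwrite("pics/crop6.png",cv2.resize(a,None,fx=4,fy=4,interpolation=cv2.INTER_NEAREST)[:600])
E
```

```text
(no output)
```

View pics/crop6.png

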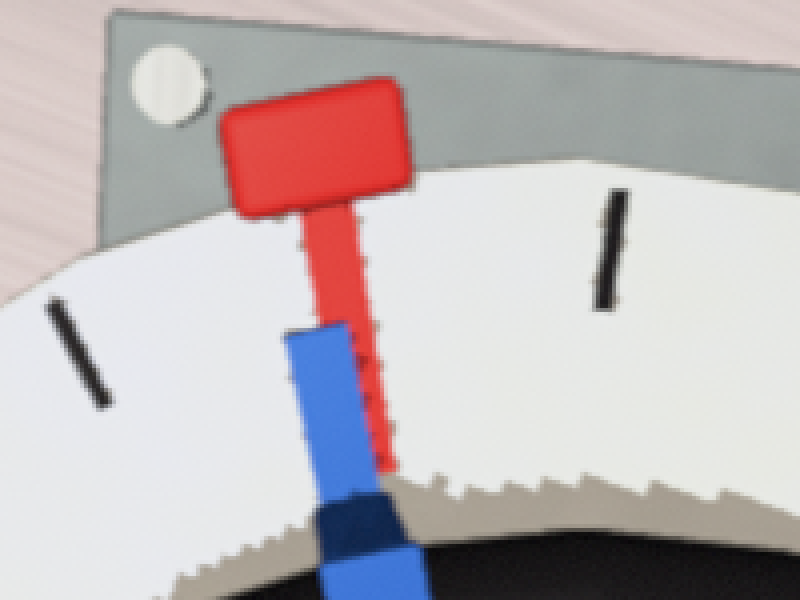

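The pointer is about 1.65° short of the red line. Next is a small nudge.

```bash
python3 -m inch '[0,-0.06,0,0.09,0,1.2,0,0,-0.06,0,0.09,0,1.2,0,0,-0.06,0,0.09,0,1.2,0]'
python3 - <<'E'
from h import *
from cell import ctrl,imaging
g=imaging.get_image("wrist");cv2.imwrite("pics/wrist7.png",g["img"][:,:,::-1]);ang(g)
a=g["img"][40:190,250:450,::-1];cv2.imwrite("pics/crop7.png",cv2.resize(a,None,fx=4,fy=4,interpolation=cv2.INTER_NEAREST))
E
```

```text
clock: 6.65
eef_pos: [547.1, 31.4, 206.3]
tool_rot: [-1.571, 0.0, -2.812]
force: [-0.2, 4.4, -0.7]
width: -0.3
red 100 112 34 28.78
red 112 130 1042 29.03
blue 94 100 189 28.69
blue 100 112 341 28.89
```

View pics/crop7.png

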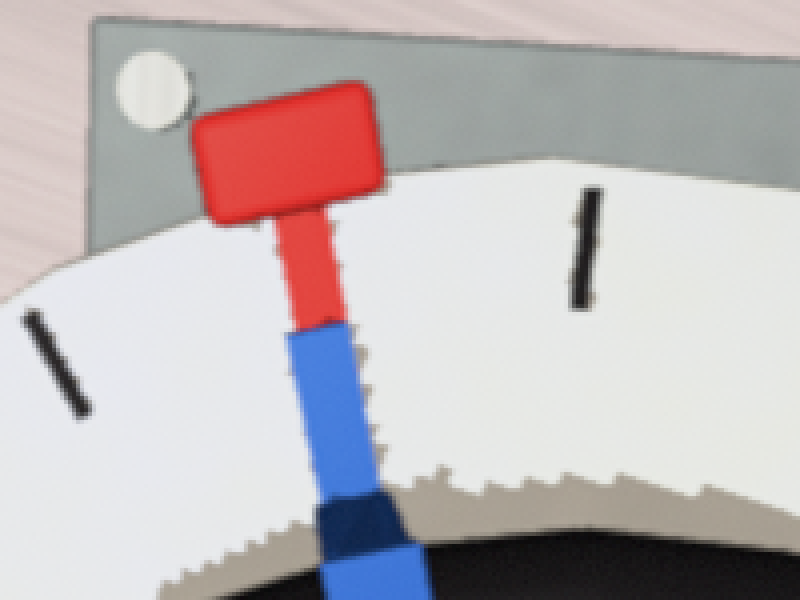

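The pointer now sits on the red line: blue centre at column 319, red at 320 in the 4x crop. I'll back off from the spoke, then lift.

```bash
python3 -m inch '[0,0,0,-0.3,0,0,0,0,0,0,-0.5,0,0,0,0,0,0,-0.5,0,0,0,0,0,-1,-0.5,0,0,0,0,0,-3,-0.5,0,0,0,0,0,-6,-0.5,0,0,0,0,0,-10,-0.5,0,0,0,0,0,-12,-0.5,0,0,0,0,0,-12,-0.5,0,0,0]'
python3 - <<'E'
from h import *
from cell import ctrl,imaging
g=imaging.get_image("wrist");cv2.imwrite("pics/wrist8.png",g["img"][:,:,::-1]);ang(g)
E
```

```text
clock: 7.6
eef_pos: [547.3, 34.8, 330.0]
tool_rot: [-1.568, 0.006, -2.813]
force: [0.5, -0.7, -1.4]
width: 0.2
red 100 112 7 28.6
red 112 130 312 29.0
blue 94 100 58 28.61
blue 100 112 105 28.8
```

View pics/wrist8.png

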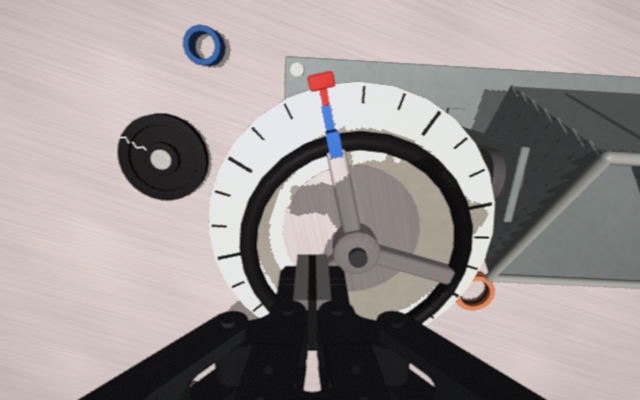

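The wheel stayed put. I'll move aside for an independent check from the top camera.

```bash
python3 -m inch '[0,0,0,-5,0,0,0,0,0,0,-10,0,0,0,0,0,0,-15,0,0,0,0,0,0,-20,0,0,0,0,0,0,-25,0,0,0,0,0,0,-25,0,0,0,0,0,0,-25,0,0,0,0,0,0,-25,0,0,0]'
python3 - <<'E'
from h import *
from cell import ctrl,imaging
g=imaging.get_image("top");ang(g)
a=g["img"][120:320,200:500,::-1];cv2.imwrite("pics/top9.png",cv2.resize(a,None,fx=2.6,fy=2.6,interpolation=cv2.INTER_CUBIC))
s=ctrl.read_state();print(s["force"],np.abs(s["qd"]).max())
E
```

```text
clock: 8.45
eef_pos: [464.7, 271.2, 325.8]
tool_rot: [-1.57, -0.001, -2.815]
force: [-1.3, -0.3, -0.1]
width: -0.1
red 112 130 36 30.92
blue 94 100 21 28.31
blue 100 112 16 30.56
[-0.7441708  -0.19916839  0.09632628] 0.009328178006796275
```

View pics/top9.png

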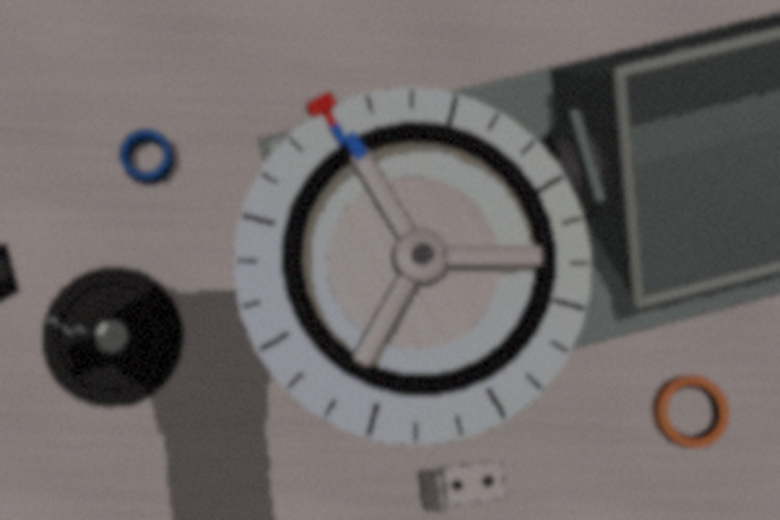

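The top view shows the same: the pointer runs into the red line at crop (335,130), and the loose parts look where they were.

```bash
python3 -c "
from cell import finish_job
print(finish_job())"
```

```text
the job is handed in; nothing more can be done
None
```

The scrap bin's handwheel is set: its blue pointer lines up with the red line. I handed the job in with the arm standing clear and touching nothing.

- **Push:** with the gripper shut, I put the fingertip in the window behind the pointer spoke and pushed the wheel about 125° clockwise, in steps. I then backed off the spoke and lifted out. The highest force I read was about 5 N, checked at the end of each move rather than continuously.
- **Alignment, wrist camera:** after I came clear, the pointer read 28.8° and the red line 28.6–29.0°, so they agree to about 0.2°.
- **Alignment, top camera:** the pointer tip read 30.6° and the red clip 30.9°. The two cameras differ by about 2° in absolute angle, which I put down to calibration. Each shows the pointer and line together. One top-camera reading nearer the rim gave 28.3°. I discounted it because the raised blue mark on the rim falls in that band.
- **Surroundings:** in the last top picture the four loose parts look unmoved, judged by eye and not measured. No move took the gripper over the hopper.

The robot's clock read about 8.5 s of the 48 s allowed.

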